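# Crank the carton jig closed

## Task

Take the loose crank, lower it into the round well on the carton jig, feel for the hidden square drive by turning it while pressing gently, and push it fully home without forcing it. Then crank clockwise (seen from above) until the moving guide has pushed the carton against the sprung backstop and the backstop has given about 5 mm, and let go, leaving the crank in the well. Move the guide only with the crank, never by hand, and leave the other things on the bench alone.

Things in the scene. Friction and masses are not known exactly. Their poses are not given: they have to be found in the camera images.
- crank: Loose plain steel crank, 0.38 kg, standing upright on its hub. Origin: centre of the hub's lower rim; z up the hub, x along the arm to the handle. Hub 35 mm across (40 over its lower corners), 65 mm long below the arm. Arm 20 mm wide, 10 mm thick (z 65 to 75), x -62 to +87 mm. At x = -55 a round counterweight, 40 mm across (z 66 to 91 mm). It balances at the hub.
- crank_socket (a point): Centre of the hub's lower rim, same point as the crank's origin: mouth of an open square socket 22.4 mm across flats, 25 mm deep, its flats facing along the crank's x and y; 1.2 mm play each side on the drive.
- crank_head (a point): Centre of the crank's square head on top of the hub: 26 x 26 mm, 35 mm tall, sides along the crank's x and y, on the hub axis, 92.5 mm above the hub's lower rim (it spans 75 to 110 mm). Best gripped across the crank's y.
- crank_handle (a point): Middle of the crank's black round handle: 20 mm diameter, 50 mm tall, upright (79 to 129 mm above the hub's rim), 80 mm from the hub axis. It spins freely on its pin, so it may be held fast while being led round in a circle.
- jig: Carton jig fixed to the bench: aluminium plate 360 x 300 x 8 mm, with a grey block 84 x 84 mm (top 75 mm above the bench) round the drive. Origin on the vertical drive axis at bench level, z up. The plate spans x -80 to 280, y -160 to 140 mm. Carton, guide and backstop stand on it round x = 160 mm; the guide closes along +y.
- well_mouth (a point): Centre of the round well's mouth on top of the grey block: 44 mm bore with a 3 mm chamfer, 75 mm above the bench, on the drive axis. Inside, level with the drive's top, a dust sleeve fills the ring round it; it slides down under about 6 N and stays down.
- drive_top (a point): Top centre of the hidden square steel drive, 45 mm above the bench, 30 mm below the mouth: 20 mm across flats, 17.5 then 15 mm in two 1.5 mm steps at its top; angle unknown, repeats every 90 degrees. Over 7 degrees or 1 mm out of line the crank sinks at most 3 mm, then sits hard; in line it pushes down 25 mm, rim then 20 mm above the bench (home). Over 35 N on the way in is forcing.
- guide: Moving guide, an aluminium plate 150 mm long (jig x), 16 mm thick, top 65 mm above the bench. The drive moves it 8 mm along jig +y per radian of clockwise crank turn; it stays where left. Cranking takes 0.2 to 0.4 N m. Its origin only coincides with the jig's at zero travel: use guide_face.
- guide_face (a point): Middle of the guide's face that meets the carton, 60 mm above the bench. It starts at jig y = -100 to -84 mm and ends at about -54 mm.
- carton: Loose cardboard partitioned carton with white bobbins, 160 (jig x) x 120 (jig y) x 45 mm, about 0.7 kg, on the jig's plate between guide and backstop, 1 to 9 mm short of the backstop at the start; origin under its centre, axes along the jig's.
- backstop (a joint): How far the sprung backstop (aluminium plate 150 mm long, face at jig y = +61 mm, top 65 mm above the bench) is pushed back along jig +y, m; 0 when free. Spring 2.5 N per mm. Over 11 mm crushes the carton.
- bobbin_a: Bystander: white bobbin, 22 mm diameter, 40 mm tall, upright; origin under its centre.
- bobbin_b: Bystander: white bobbin like bobbin_a.
- driver: Bystander: screwdriver lying on the bench.
- tape_roll: Bystander: amber tape roll, 76 mm across, 24 mm tall, lying flat.
- jar: Bystander: white jar, 48 mm across, 55 mm tall.
There are look-alikes about, which are no part of the job. Leave any green look-alike of the crank alone.

How it is judged:
By the outcome, as a careful person would: the job done as asked, in the order asked, and still so for the second after the job is handed in, with the robot touching nothing.
It also fails if it takes over 72 s, if anything falls off the work surface, if the arm or the gripper's body presses on something with over 40 N, if the wrist force passes 120 N, or if a joint passes its speed limit or range.

## Robot

A 6-joint arm with a two-finger parallel gripper is mounted at the origin on the work surface. World frame = base frame: x ahead of the robot, y to its left, z up, the work surface at z = 0. Lengths are in m, angles in rad, forces in N, time in s.
With the tool pointing down it reaches from about 0.35 to 0.975 m from the base axis. Payload 4.9 kg.
Tool frame: the origin (TCP) lies where the fingers leave the gripper's body, on its centre line; the fingertips stand 73 mm ahead of it and the grasp point (between the pads) lies 54 mm ahead of it; z points along the fingers, y is the direction in which the jaws open and shut (so a half turn about z gives the same grasp; the last joint's range is limited). The gripper opens to 85 mm and grips with 20 to 120 N. Pads are 22 mm wide; open, the fingers measure 114 mm over their backs; the gripper's body (76 mm by 85 mm) begins 54 mm behind the grasp point. The pads swing forward as they close: fully open they stand 13 mm farther back than shut.
Start: joints at [-1.397, 0.053, 1.613, -0, 1.476, -0.119], TCP at [0.18, -0.598, 0.304] pointing down, gripper open.
Joint ranges: [-3.01, 3.01], [-1.01, 2.22], [0.06, 2.58], [-1.02, 4.17], [0.09, 2.62], [-3.14, 3.14]. Speed limits (rad/s): [2.57, 2.57, 3.14, 3.14, 3.14, 3.14].

## Interface

Orientations are given as a rotation vector (axis times angle).
In Python, from station import monitor, vision, workorder gives the robot as it stands.
- The arm moves only by the tool arm_command, never from a script. Its argument "rows" is text: rows parted by semicolons, each of 6 numbers parted by spaces: the shift along the world's x, y, z in mm, then the turn, a rotation vector about the world's x, y, z in degrees. In form: tx ty tz wx wy wz; .... A call has 1 to 12 rows; each row is the pose to reach, as a shift and turn from the pose measured when the call began; what a row does not reach only later rows make up. A row lasts 1/8 s, in which the tool goes at most 62.5 mm and 10.7 degrees, less where a joint would pass 70% of its speed; a pose out of reach is approached as far as the arm can. A call with a gripper value outside its range is refused whole. "jaw" is the opening, from 0 (shut) to 1 (fully open), set as the call begins (left out, the last holds). The fingers move at their own pace and stop on an object; "squeeze" is the grip in N (left out, the last holds). Time passes only in rows, so rows that repeat a pose let the fingers close. It gives the time, the measured TCP pose, the force and the opening at its end, in the units of the state.
- monitor.get_obs(): the state, without advancing time (a new reading comes with each control period).
- vision.get_image(name): name is "scene" or "side" or "wrist"; returns a dict with "frame" (420x560x3 uint8, red, green, blue), "vfov" (degrees; the focal length in pixels is half the picture's height over the tangent of half this angle, whatever the lens; pixels are square), "cx", "cy" (the principal point, pixels), "distortion" ([k1, k2, p1, p2, k3] as OpenCV has them; the pictures are not rectified), "R" (3x3) and "t" (3): a world point X has camera coordinates R X + t; the wrist camera has in their place "T_tool_cam" (4x4, takes a point from camera to tool coordinates, whose origin is the TCP and whose axes are the flange's). Camera axes: x right, y down, z forward; pixel columns grow to the right and rows downward; lengths in m; the calibration is good to about 2 mm. A picture is of the moment at which its call begins: read the wrist's pose just before it. There is no depth.
- workorder.finish_job(): hands the job in, once; it reports no verdict.
The state is a dict: "t": time; "q": joint angles; "dq": joint speeds; "effort": joint torques, N m; "tool_pos": TCP position; "tool_rot": TCP orientation; "contact_force": force on the tool from outside, world axes, zero at the start; "wrist_torque": the same for the moment, N m; "opening": finger opening in m.
Only numpy, scipy, OpenCV 4.12 (cv2) and the standard library are available. Lean on these libraries where they do the work, as an engineer would, in place of code of your own. Each camera call takes 0.05 s, during which the arm holds its last target. There are 200 camera calls.

## Working session

There is one attempt and no reset: what is moved stays moved. The work goes in short steps, Python scripts to look and compute and a tool call to move; the robot and the scene stay as the last step left them, time stands still between calls to the robot, and variables do not carry over. Pictures are saved under pics/ and viewed, about 8 in all and at most 12, crops included, and the job is handed in when it is done.

Besides the shell and the picture viewer there is one more tool, called after "Emit:" in YAML: its name, and indented under it one key for each argument. arm_command: Moves the arm, as the interface text tells. Its arguments: {"type":"object","properties":{"rows":{"type":"string"},"jaw":{"type":"number"},"squeeze":{"type":"number"}},"required":["rows"]}

```bash
mkdir -p pics; cat > h.py <<'E'
import numpy as np, cv2
from scipy.spatial.transform import Rotation as Ro
from station import monitor, vision, workorder
def grab(n,save=None):
    o=monitor.get_obs(); d=vision.get_image(n); d=dict(d); d['obs']=o
    if save: cv2.imwrite('pics/'+save,d['frame'][:,:,::-1])
    return d
def cam(d):
    f=d['frame'].shape[0]/2/np.tan(np.radians(d['vfov'])/2)
    K=np.array([[f,0,d['cx']],[0,f,d['cy']],[0,0,1.]])
    if 'R' in d: R,t=np.array(d['R']),np.array(d['t'])
    else:
        o=d['obs'];T=np.eye(4);T[:3,:3]=Ro.from_rotvec(o['tool_rot']).as_matrix();T[:3,3]=o['tool_pos']
        M=np.linalg.inv(T@np.array(d['T_tool_cam']));R,t=M[:3,:3],M[:3,3]
    return K,R,t,np.array(d['distortion'],float)
def ray(d,uv):
    K,R,t,D=cam(d); p=cv2.undistortPoints(np.array(uv,float).reshape(-1,1,2),K,D).reshape(-1,2)
    v=np.c_[p,np.ones(len(p))]@R; return -R.T@t, v
def plane(d,uv,z):
    c,v=ray(d,uv); return c+v*((z-c[2])/v[:,2])[:,None]
def proj(d,X):
    K,R,t,D=cam(d); return cv2.projectPoints(np.array(X,float).reshape(-1,1,3),cv2.Rodrigues(R)[0],t,K,D)[0].reshape(-1,2)
def st():
    o=monitor.get_obs(); print({k:np.round(o[k],3).tolist() for k in('t','q','tool_pos','tool_rot','contact_force','wrist_torque','opening')})
E
python3 - <<'E'
from h import *
st()
a=grab('scene','scene0.png');b=grab('side','side0.png');w=grab('wrist','wrist0.png')
for d in(a,b,w):
    K,R,t,D=cam(d); print(K[0,0],(-R.T@t).round(3),R[2].round(2),D)
cv2.imwrite('pics/m.png',cv2.resize(np.hstack([a['frame'],b['frame']])[:,:,::-1],(800,300)))
E
```

```text
{'t': 0.0, 'q': [-1.397, 0.053, 1.614, -0.0, 1.476, -0.119], 'tool_pos': [0.18, -0.598, 0.303], 'tool_rot': [-3.106, -0.458, 0.0], 'contact_force': [-0.132, 0.761, -0.097], 'wrist_torque': [-0.013, -0.009, -0.05], 'opening': 0.085}
393.2238192075063 [1.363 0.473 0.848] [-0.66 -0.44 -0.61] [-0.00136042  0.          0.          0.          0.        ]
468.83168211445695 [ 0.482 -1.103  0.716] [ 0.06  0.86 -0.51] [-0.02751255  0.          0.          0.          0.        ]
350.09034596087116 [ 0.254 -0.575  0.373] [-0.29 -0.08 -0.95] [-0.09274252  0.          0.          0.          0.        ]
```

View pics/scene0.png

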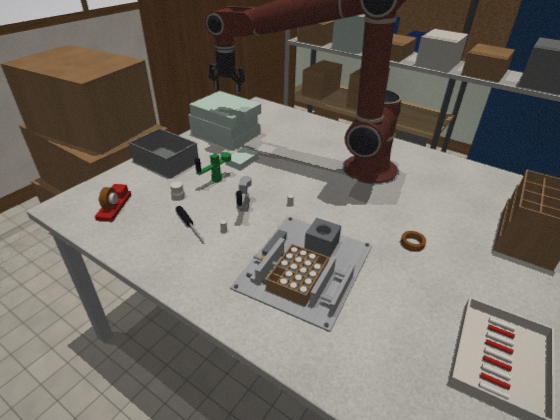

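View pics/side0.png

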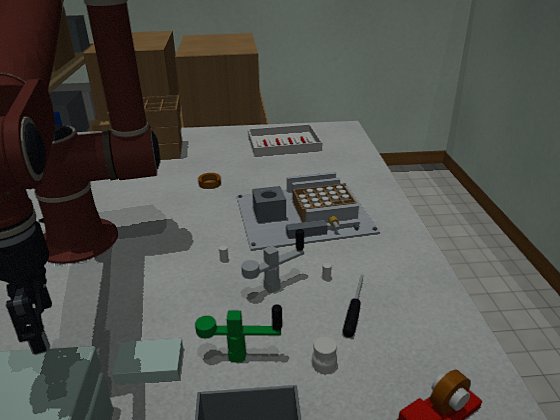

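The real crank is grey: scene (243,192), side (272,268). The green look-alike is at scene (215,168), side (237,335). The jig block is at scene (323,235), side (269,203). Next is a close crop.

```bash
python3 - <<'E'
import cv2,numpy as np
b=cv2.imread('pics/side0.png');a=cv2.imread('pics/scene0.png')
c1=cv2.resize(b[170:310,230:390],None,fx=2.5,fy=2.5,interpolation=3)
c2=cv2.resize(a[170:330,225:385],None,fx=2.5,fy=2.5,interpolation=3)[:350]
c3=cv2.resize(a[170:220,220:280],None,fx=4,fy=4,interpolation=3)
im=np.zeros((600,800,3),np.uint8); im[:350,:400]=c1; im[:350,400:]=c2
im[360:560,:240]=c3; c4=cv2.resize(b[225:305,235:315],None,fx=3,fy=3,interpolation=3); im[355:595,260:500]=c4
cv2.imwrite('pics/crop1.png',im)
E
```

```text
(no output)
```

View pics/crop1.png

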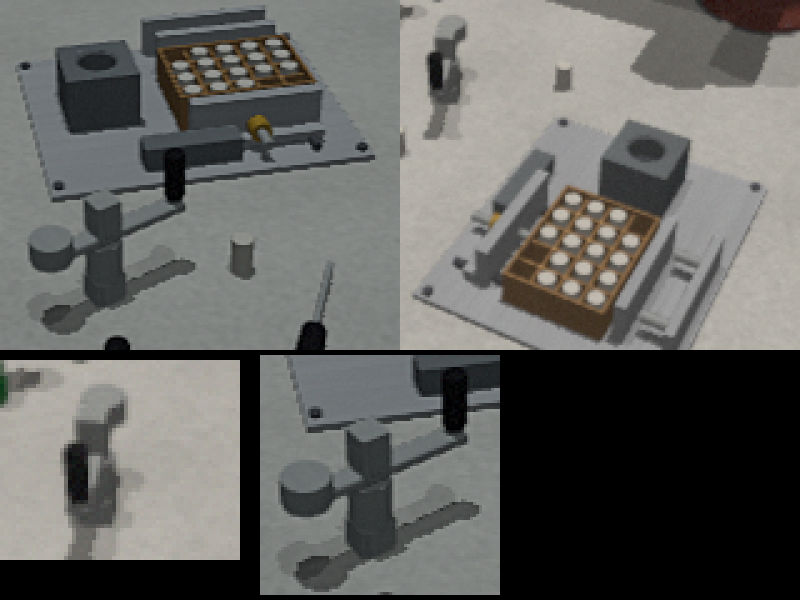

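```bash
python3 - <<'E'
from h import *
a=grab('scene');b=grab('side')
def p(n,d,uv,z): print(n,plane(d,uv,z).round(4)[:,:2].tolist())
p('side head,cw,handle',b,[[271,249]],.110);p('',b,[[250.3,262.7]],.091);p('',b,[[300,230]],.129)
p('scene cw,handle',a,[[245.7,178.2]],.091);p('',a,[[238.5,191.7]],.129)
p('well side',b,[[268.8,194.4]],.075);p('well scene',a,[[323.4,229.6]],.075)
p('side plate corner holes',b,np.array([[25,66],[57,186],[362,147]])/2.5+[230,170],.008)
p('scene plate holes',a,np.array([[163,122],[355,187],[27,290]])/2.5+[225,170],.008)
p('side block top corners',b,np.array([[55,49],[130,41],[139,65],[66,74]])/2.5+[230,170],.075)
E
```

```text
side head,cw,handle [[0.5186, -0.2492]]
 [[0.4712, -0.2699]]
 [[0.5882, -0.2077]]
scene cw,handle [[0.4716, -0.2732]]
 [[0.5908, -0.2052]]
well side [[0.5306, 0.0678]]
well scene [[0.5354, 0.0774]]
side plate corner holes [[0.4453, 0.1866], [0.4781, -0.0799], [0.8164, -0.038]]
scene plate holes [[0.481, -0.0765], [0.4469, 0.1916], [0.8175, -0.035]]
side block top corners [[0.4837, 0.1019], [0.5719, 0.1125], [0.5774, 0.0535], [0.4945, 0.0413]]
```

Emit:
arm_command:
  rows: "34 35 0 0 0 2; 85 88 0 0 0 4; 136 140 0 0 0 6; 187 193 0 0 0 8; 238 246 0 0 0 10; 289 299 0 0 0 12; 320 331 0 0 0 12; 339 351 0 0 0 12; 339 351 0 0 0 12; 339 351 0 0 0 12"
  jaw: 1

```text
t: 1.5
tool_pos: [0.5193, -0.247, 0.3031]
tool_rot: [-3.042, -0.782, 0.001]
contact_force: [-0.0, -0.5, -0.3]
opening: 0.0851
```

```bash
python3 - <<'E'
from h import *
st(); w=grab('wrist','w1.png')
for n,X in (('head',[.519,-.247,.11]),('cw',[.4715,-.2715,.091]),('hd',[.589,-.2065,.129])): print(n,proj(w,[X]))
E
```

```text
{'t': 1.5, 'q': [-0.573, -0.064, 1.731, 0.0, 1.476, 0.494], 'tool_pos': [0.519, -0.247, 0.303], 'tool_rot': [-3.042, -0.782, 0.001], 'contact_force': [-0.027, -0.473, -0.316], 'wrist_torque': [0.008, 0.037, 0.032], 'opening': 0.085}
head [[285.7248407  207.86394912]]
cw [[283.89514727 259.83149837]]
hd [[283.46069023 100.0875663 ]]
```

View pics/w1.png

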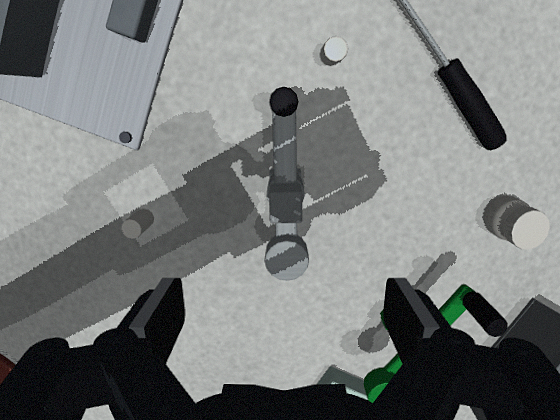

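The wrist view confirms the choice: the grey crank's head is at (286,206), its handle at (284,101) and its counterweight at (287,258), all within 3 px of prediction. The green one is well away at lower right. Descending to grip.

Emit:
arm_command:
  rows: "0 0 -40 0 0 1; 0 0 -85 0 0 1; 0 0 -125 0 0 1; 0 0 -145 0 0 1; 0 0 -153 0 0 1; 0 0 -153 0 0 1"

```text
t: 2.3
tool_pos: [0.5192, -0.2484, 0.151]
tool_rot: [-3.037, -0.805, -0.0]
contact_force: [0.1, -0.4, 0.1]
opening: 0.0856
```

Emit:
arm_command:
  rows: "0 0 0 0 0 0; 0 0 0 0 0 0; 0 0 0 0 0 0; 0 0 0 0 0 0; 0 0 0 0 0 0; 0 0 0 0 0 0"
  jaw: 0
  squeeze: 70

```text
t: 3.05
tool_pos: [0.5196, -0.2485, 0.1518]
tool_rot: [3.036, 0.805, 0.002]
contact_force: [-0.2, 1.1, 5.8]
opening: 0.0255
```

Emit:
arm_command:
  rows: "0 0 20 0 0 0; 0 0 60 0 0 0; 0 0 110 0 0 0; 0 0 110 0 0 0; 0 0 110 0 0 0"

```text
t: 3.68
tool_pos: [0.5189, -0.2481, 0.2605]
tool_rot: [-3.036, -0.805, 0.001]
contact_force: [0.2, -0.7, -5.3]
opening: 0.025
```

```bash
python3 - <<'E'
from h import *
st(); w=grab('wrist','w2.png')
s=grab('side','s2.png');c=grab('scene','c2.png')
E
```

```text
{'t': 3.675, 'q': [-0.575, -0.034, 1.774, 0.0, 1.403, 0.477], 'tool_pos': [0.519, -0.248, 0.261], 'tool_rot': [-3.036, -0.805, 0.001], 'contact_force': [0.22, -0.749, -5.301], 'wrist_torque': [-0.048, 0.005, 0.025], 'opening': 0.025}
```

View pics/w2.png

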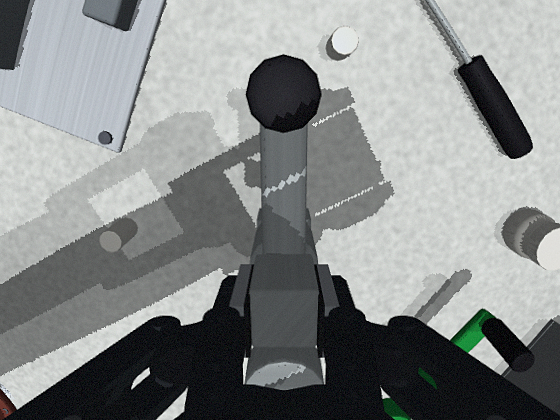

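Crank held: head between the pads at (284,300), handle at (284,93). Now I measure the crank's offset in the hand and choose a viewpoint for the well.

```bash
python3 - <<'E'
from h import *
w=grab('wrist'); o=w['obs']
rim=o['tool_pos'][2]-.1515; yaw=2*np.arctan2(.805,3.036); c,s=np.cos(yaw),np.sin(yaw)
h=plane(w,[[284,92]],rim+.129)[0]-o['tool_pos']; print('yaw',np.degrees(yaw),'handle in tool x,y',h[0]*c+h[1]*s,-h[0]*s+h[1]*c)
h=plane(w,[[284,382]],rim+.091)[0]
g=w['frame'][40:140,230:340].mean(2); m=(g<60).astype(np.uint8); n,l,S,C=cv2.connectedComponentsWithStats(m); i=1+S[1:,4].argmax(); print(S[i],C[i]+[230,40])
P=np.array(o['tool_pos'])
for z in(.26,.30):
  for dx,dy in((-.12,0),(-.05,-.1),(0,-.12),(-.08,-.08),(-.1,-.1),(-.15,-.05),(-.12,-.05)):
    X=np.array([.534,.073,.075])-np.array([.534+dx,.073+dy,z])+P
    print(z,dx,dy,proj(w,[X]).round(0))
E
```

```text
yaw 29.700676597968464 handle in tool x,y 0.0805504533659936 0.0014683115110256523
[  16   15   75   78 4481] [283.19861638  93.40682883]
0.26 -0.12 0 [[373.  66.]]
0.26 -0.05 -0.1 [[198.  82.]]
0.26 0 -0.12 [[143. 132.]]
0.26 -0.08 -0.08 [[243.  57.]]
0.26 -0.1 -0.1 [[231.  15.]]
0.26 -0.15 -0.05 [[334. -15.]]
0.26 -0.12 -0.05 [[311.  26.]]
0.3 -0.12 0 [[361.  71.]]
0.3 -0.05 -0.1 [[210.  85.]]
0.3 0 -0.12 [[162. 128.]]
0.3 -0.08 -0.08 [[249.  64.]]
0.3 -0.1 -0.1 [[239.  27.]]
0.3 -0.15 -0.05 [[327.   2.]]
0.3 -0.12 -0.05 [[307.  37.]]
```

Emit:
arm_command:
  rows: "4 30 0 0 0 0; 8 80 0 0 0 0; 12 130 0 0 0 0; 15 180 0 0 0 0; 15 201 0 0 0 0; 15 201 0 0 0 0; 15 201 0 0 0 0"

```text
t: 4.75
tool_pos: [0.5334, -0.0475, 0.2584]
tool_rot: [-3.034, -0.804, 0.005]
contact_force: [-0.1, 0.7, -3.1]
opening: 0.0251
```

```bash
python3 - <<'E'
from h import *
st(); w=grab('wrist','w3.png'); print(proj(w,[[.534,.073,.075]]))
E
```

```text
{'t': 4.75, 'q': [-0.228, -0.128, 1.865, 0.001, 1.408, 0.825], 'tool_pos': [0.533, -0.047, 0.258], 'tool_rot': [-3.034, -0.804, 0.005], 'contact_force': [-0.136, 0.724, -3.132], 'wrist_torque': [-0.0, -0.013, -0.023], 'opening': 0.025}
[[142.10081016 130.91531222]]
```

View pics/w3.png

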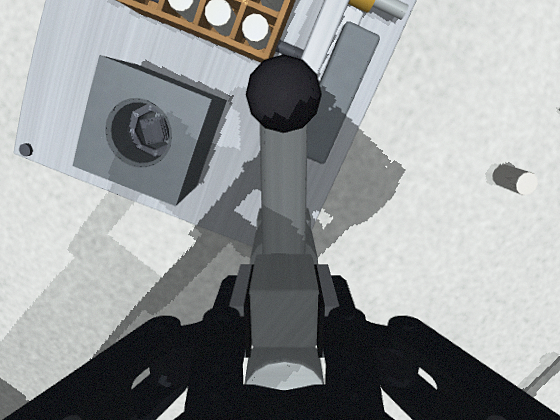

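The block is at lower left, with the well rim at about (140,133) and the drive square inside at about (152,127). A zoom should give the centre and the drive angle.

```bash
python3 - <<'E'
from h import *
im=cv2.imread('pics/w3.png')
c=cv2.resize(im[85:175,95:195],None,fx=8,fy=6.666,interpolation=2) if 0 else cv2.resize(im[90:160,100:190],None,fx=8,fy=8,interpolation=cv2.INTER_CUBIC)
c=cv2.convertScaleAbs(c,alpha=1.8)
cv2.imwrite('pics/w3c.png',c)
E
```

```text
(no output)
```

View pics/w3c.png

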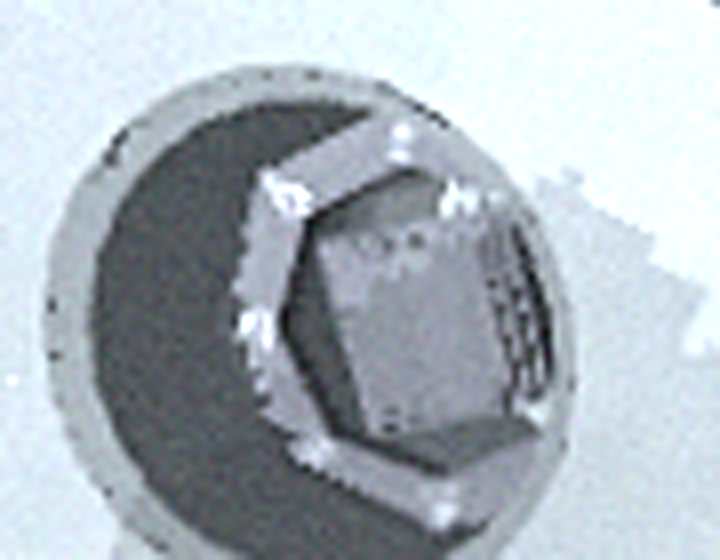

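```bash
python3 - <<'E'
from h import *
w=grab('wrist')
f=lambda u:np.array(u)/8+[100,90]
print('well',plane(w,[f([310,327])],.075))
m=cv2.cvtColor(cv2.imread('pics/w3.png'),6)
q=plane(w,f([[325,238],[470,222],[508,408],[375,432]]),.045); print('drive ctr',q.mean(0))
for i in range(4):
    d=q[(i+1)%4]-q[i]; print(np.hypot(*d[:2]),np.degrees(np.arctan2(d[1],d[0]))%90)
b=plane(w,[[103,57],[226,97],[181,205],[73,166]],.075);print(b.round(4),b.mean(0))
for i in range(4):
    d=b[(i+1)%4]-b[i]; print(np.hypot(*d[:2]),np.degrees(np.arctan2(d[1],d[0]))%90)
E
```

```text
well [[0.53300281 0.07499952 0.075     ]]
drive ctr [0.53062457 0.07492935 0.045     ]
0.015118836964506503 34.454750286940495
0.01859165232667238 36.60232494782224
0.014281908832933933 38.60509753992446
0.019675057674075513 39.03475788461206
[[0.5674 0.1187 0.075 ]
 [0.5845 0.03   0.075 ]
 [0.4977 0.0242 0.075 ]
 [0.4842 0.1104 0.075 ]] [0.53344259 0.0708327  0.075     ]
0.09039796850971045 10.894479399335097
0.08700316471449285 3.7614000083278256
0.08720268464482274 8.916805952094322
0.08366236703851714 5.712495441603349
```

Emit:
arm_command:
  rows: "0 30 0 0 0 4; 0 75 0 0 0 8; 0 110 0 0 0 12; 0 121 0 0 0 15; 0 121 0 0 0 15; 0 121 -10 0 0 15; 0 121 -20 0 0 15; 0 121 -28 0 0 15; 0 121 -34 0 0 15; 0 121 -40 0 0 15; 0 121 -40 0 0 15"

```text
t: 6.22
tool_pos: [0.5333, 0.0731, 0.2181]
tool_rot: [-2.904, -1.192, 0.006]
contact_force: [0.2, 1.0, -3.5]
opening: 0.0252
```

```bash
python3 - <<'E'
from h import *
st()
E
```

```text
{'t': 6.225, 'q': [-0.002, -0.084, 1.894, 0.001, 1.336, 0.789], 'tool_pos': [0.533, 0.073, 0.218], 'tool_rot': [-2.904, -1.192, 0.006], 'contact_force': [0.234, 1.046, -3.548], 'wrist_torque': [0.003, 0.044, -0.029], 'opening': 0.025}
```

Emit:
arm_command:
  rows: "0 0 -5 0 0 0; 0 0 -10 0 0 0; 0 0 -14 0 0 0; 0 0 -14 0 0 0"

```text
t: 6.72
tool_pos: [0.533, 0.0731, 0.2035]
tool_rot: [-2.903, -1.192, 0.008]
contact_force: [-0.3, -0.5, -4.4]
opening: 0.0252
```

Emit:
arm_command:
  rows: "1 0 0 0 0 0; 2 0 0 0 0 0; 3 0 0 0 0 0; 3 0 0 0 0 0"

```text
t: 7.22
tool_pos: [0.5354, 0.0732, 0.2036]
tool_rot: [-2.902, -1.192, 0.011]
contact_force: [-5.1, 0.4, 0.2]
opening: 0.0251
```

Emit:
arm_command:
  rows: "-2 0 0 0 0 0; -3 0 0 0 0 0; -4 0 0 0 0 0; -5 0 0 0 0 0; -5 0 0 0 0 0"

```text
t: 7.85
tool_pos: [0.5307, 0.0732, 0.2037]
tool_rot: [-2.903, -1.192, 0.01]
contact_force: [1.1, -0.2, -3.8]
opening: 0.0251
```

Emit:
arm_command:
  rows: "-1 0 0 0 0 0; -2 0 0 0 0 0; -2 0 0 0 0 0"

```text
t: 8.22
tool_pos: [0.5295, 0.0731, 0.204]
tool_rot: [-2.904, -1.192, 0.005]
contact_force: [5.7, 0.1, -6.7]
opening: 0.0248
```

Emit:
arm_command:
  rows: "2 0 0 0 0 0; 3 1 0 0 0 0; 3 2 0 0 0 0; 3 3 0 0 0 0; 3 3 0 0 0 0"

```text
t: 8.85
tool_pos: [0.5323, 0.0758, 0.2039]
tool_rot: [-2.905, -1.193, 0.007]
contact_force: [0.2, -2.7, -3.5]
opening: 0.0254
```

Emit:
arm_command:
  rows: "0 -2 0 0 0 0; 0 -4 0 0 0 0; 0 -5 0 0 0 0; 0 -6 0 0 0 0; 0 -6 0 0 0 0"

```text
t: 9.48
tool_pos: [0.5323, 0.0706, 0.204]
tool_rot: [-2.903, -1.192, 0.005]
contact_force: [-0.9, 5.5, -3.3]
opening: 0.025
```

Emit:
arm_command:
  rows: "0.2 1.5 0 0 0 0; 0.2 2.9 -2 0 0 0; 0.2 2.9 -4 0 0 0; 0.2 2.9 -6 0 0 0; 0.2 2.9 -8 0 0 0; 0.2 2.9 -8 0 0 0"

```text
t: 10.22
tool_pos: [0.5326, 0.0734, 0.1964]
tool_rot: [-2.903, -1.192, 0.005]
contact_force: [-1.9, -0.3, 0.3]
opening: 0.0249
```

Just touching. Press a little more.

Emit:
arm_command:
  rows: "0 0 -1 0 0 0; 0 0 -2 0 0 0; 0 0 -2 0 0 0"

```text
t: 10.6
tool_pos: [0.5326, 0.0734, 0.1946]
tool_rot: [-2.903, -1.192, 0.005]
contact_force: [-2.1, -0.5, 1.9]
opening: 0.0252
```

Emit:
arm_command:
  rows: "0 0 -1 0 0 0; 0 0 -2 0 0 0; 0 0 -2 0 0 0"

```text
t: 10.98
tool_pos: [0.5326, 0.0734, 0.1924]
tool_rot: [-2.903, -1.192, 0.005]
contact_force: [-1.8, 0.1, 1.1]
opening: 0.0247
```

Emit:
arm_command:
  rows: "0 0 -1 0 0 0; 0 0 -2 0 0 0; 0 0 -2 0 0 0"

```text
t: 11.35
tool_pos: [0.5326, 0.0734, 0.1902]
tool_rot: [-2.903, -1.192, 0.005]
contact_force: [-2.0, 0.6, 0.9]
opening: 0.0248
```

Emit:
arm_command:
  rows: "0 0 -1 0 0 0; 0 0 -2 0 0 0; 0 0 -3 0 0 0; 0 0 -4 0 0 0; 0 0 -4 0 0 0"

```text
t: 11.98
tool_pos: [0.5326, 0.0734, 0.186]
tool_rot: [-2.903, -1.192, 0.005]
contact_force: [-2.9, 0.5, 0.6]
opening: 0.0246
```

Emit:
arm_command:
  rows: "0 0 -1 0 0 0; 0 0 -2 0 0 0; 0 0 -3 0 0 0; 0 0 -4 0 0 0; 0 0 -5 0 0 0; 0 0 -6 0 0 0; 0 0 -7 0 0 0; 0 0 -8 0 0 0"

```text
t: 12.98
tool_pos: [0.5326, 0.0734, 0.1779]
tool_rot: [-2.903, -1.192, 0.005]
contact_force: [-2.6, 0.1, 1.2]
opening: 0.0251
```

Emit:
arm_command:
  rows: "0 0 -1 0 0 0; 0 0 -2 0 0 0; 0 0 -3 0 0 0; 0 0 -4 0 0 0; 0 0 -5 0 0 0; 0 0 -5.5 0 0 0; 0 0 -5.5 0 0 0"

```text
t: 13.85
tool_pos: [0.5326, 0.0734, 0.1723]
tool_rot: [-2.903, -1.192, 0.005]
contact_force: [-2.0, 0.3, 1.6]
opening: 0.0247
```

Near home (expected TCP about 0.1715). Seat it gently.

Emit:
arm_command:
  rows: "0 0 -0.7 0 0 0; 0 0 -1.4 0 0 0; 0 0 -1.4 0 0 0"

```text
t: 14.22
tool_pos: [0.5327, 0.0734, 0.1718]
tool_rot: [-2.903, -1.192, 0.005]
contact_force: [-3.6, 0.0, 6.2]
opening: 0.0248
```

Emit:
arm_command:
  rows: "0 0 -1 0 0 0; 0 0 -1 0 0 0"

```text
t: 14.48
tool_pos: [0.5328, 0.0734, 0.1718]
tool_rot: [-2.903, -1.192, 0.006]
contact_force: [-4.8, 0.2, 6.2]
opening: 0.0251
```

Emit:
arm_command:
  rows: "0 0 1.5 0 0 0; 0 0 1.5 0 0 0; 0 0 1.5 0 0 0; 0 0 1.5 0 0 0; 0 0 1.5 0 0 0; 0 0 20 0 0 0; 0 0 60 0 0 0; 0 0 75 0 0 0; 0 0 75 0 0 0"
  jaw: 1

```text
t: 15.6
tool_pos: [0.5336, 0.0734, 0.2488]
tool_rot: [-2.904, -1.193, -0.0]
contact_force: [-0.4, 1.1, -0.1]
opening: 0.0857
```

```bash
python3 - <<'E'
from h import *
st(); w=grab('wrist','w4.png'); print(proj(w,[[.5895,.1296,.149],[.5326,.0734,.130]]))
grab('scene','c4.png');grab('side','s4.png')
E
```

```text
{'t': 15.6, 'q': [-0.002, -0.114, 1.869, 0.002, 1.387, 0.789], 'tool_pos': [0.534, 0.073, 0.249], 'tool_rot': [-2.904, -1.193, -0.0], 'contact_force': [-0.372, 1.072, -0.051], 'wrist_torque': [0.026, 0.005, -0.053], 'opening': 0.086}
[[285.56164663 102.11452999]
 [285.20552864 245.61739491]]
```

View pics/w4.png

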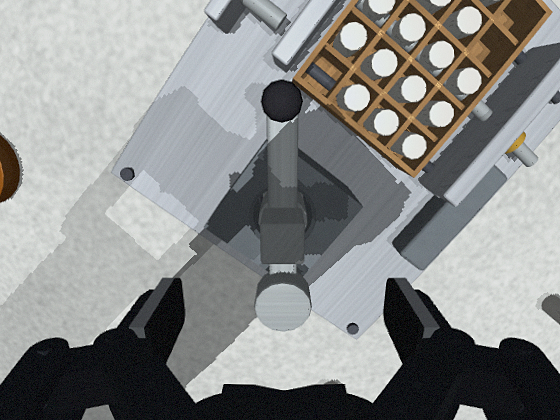

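The crank stands upright in the well, with the handle at (281,101) and the head at (282,243), as predicted. Next I grip the handle.

Emit:
arm_command:
  rows: "20 20 0 0 0 0; 50 51 0 0 0 0; 55.5 56.5 -5 0 0 0; 55.5 56.5 -30 0 0 0; 55.5 56.5 -55 0 0 0; 55.5 56.5 -66 0 0 0; 55.5 56.5 -66 0 0 0"

```text
t: 16.62
tool_pos: [0.5865, 0.1295, 0.1775]
tool_rot: [-2.902, -1.191, 0.014]
contact_force: [0.2, -0.5, 0.4]
opening: 0.0856
```

Emit:
arm_command:
  rows: "0 0 0 0 0 0; 0 0 0 0 0 0; 0 0 0 0 0 0; 0 0 0 0 0 0; 0 0 0 0 0 0; 0 0 0 0 0 0"
  jaw: 0
  squeeze: 40

```text
t: 17.38
tool_pos: [0.5869, 0.1296, 0.1781]
tool_rot: [-2.902, -1.191, 0.013]
contact_force: [0.2, -0.3, 2.0]
opening: 0.0189
```

```bash
python3 - <<'E'
from h import *
st(); p=np.array(monitor.get_obs()['tool_pos'][:2]); c=np.array([.5326,.0734]); v=p-c; r=np.hypot(*v); a=np.arctan2(v[1],v[0]); print(r,np.degrees(a))
for k in range(0,300,15):
    b=a-np.radians(k); print(k,((c+.08*np.array([np.cos(b),np.sin(b)])-p)*1000).round(1))
E
```

```text
{'t': 17.375, 'q': [0.093, 0.109, 1.771, 0.002, 1.27, 0.884], 'tool_pos': [0.587, 0.13, 0.178], 'tool_rot': [-2.902, -1.191, 0.013], 'contact_force': [0.15, -0.28, 1.997], 'wrist_torque': [-0.048, -0.073, -0.006], 'opening': 0.019}
0.07813269590869545 46.00622942174589
0 [1.3 1.3]
15 [ 14.3 -15. ]
30 [ 22.6 -34.2]
45 [ 25.7 -54.8]
60 [ 23.4 -75.6]
75 [ 15.7 -95. ]
90 [   3.3 -111.8]
105 [ -13.1 -124.8]
120 [ -32.2 -133.1]
135 [ -52.9 -136.2]
150 [ -73.6 -133.8]
165 [ -93.  -126.2]
180 [-109.8 -113.8]
195 [-122.8  -97.4]
210 [-131.2  -78.3]
225 [-134.3  -57.6]
240 [-131.9  -36.9]
255 [-124.2  -17.4]
270 [-111.8   -0.6]
285 [-95.5  12.4]
```

Emit:
arm_command:
  rows: "4.5 -4.5 0 0 0 0; 8.5 -9.5 0 0 0 0; 13 -16.3 0 0 0 0; 17.5 -25.5 0 0 0 0; 21.3 -35.5 0 0 0 0; 23.7 -46 0 0 0 0; 24.4 -56 0 0 0 0; 24 -66.5 0 0 0 0; 22 -77 0 0 0 0; 18.8 -87 0 0 0 0; 14.4 -96.3 0 0 0 0; 14.4 -96.3 0 0 0 0"

```text
t: 18.88
tool_pos: [0.6009, 0.0323, 0.1779]
tool_rot: [-2.903, -1.19, 0.014]
contact_force: [-1.1, 2.0, 0.2]
opening: 0.0192
```

```bash
python3 - <<'E'
from h import *
st(); w=grab('wrist','w5.png'); s=grab('side','s5.png'); c=grab('scene','c5.png')
im=np.zeros((600,800,3),np.uint8)
im[:420,:560]=w['frame'][:,:,::-1]
im[:,400:]=0
im[:300,:400]=cv2.resize(w['frame'][:,:,::-1],(400,300))
im[:300,400:]=cv2.resize(s['frame'][165:255,240:360,::-1],(400,300),interpolation=2)
im[300:,:400]=cv2.resize(c['frame'][215:320,225:365,::-1],(400,300),interpolation=2)
cv2.imwrite('pics/m5.png',im)
E
```

```text
{'t': 18.875, 'q': [-0.07, 0.111, 1.769, -0.0, 1.271, 0.723], 'tool_pos': [0.601, 0.032, 0.178], 'tool_rot': [-2.903, -1.19, 0.014], 'contact_force': [-1.071, 2.019, 0.213], 'wrist_torque': [0.352, 0.194, 0.011], 'opening': 0.019}
```

View pics/m5.png

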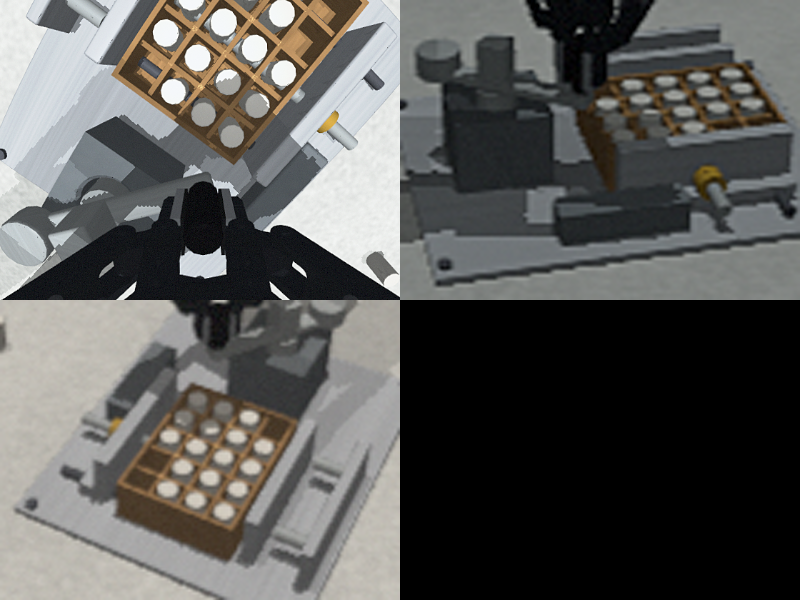

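The crank turns the guide: handle at about -30°, guide nearing the carton. Next I measure the guide face in the start frame (w4) and the current one (w5).

```bash
python3 - <<'E'
import cv2,numpy as np
f=lambda i:cv2.convertScaleAbs(cv2.resize(i,None,fx=1.6,fy=1.6,interpolation=2),alpha=1.5)
a=f(cv2.imread('pics/w4.png')[0:300,320:560]);b=f(cv2.imread('pics/w5.png')[0:300,300:560])
cv2.imwrite('pics/m6.png',np.hstack([a,b]))
E
```

```text
(no output)
```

View pics/m6.png

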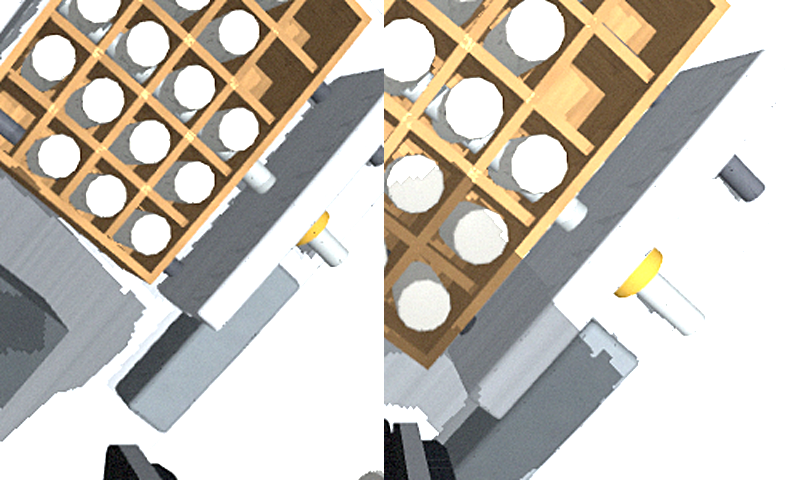

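```bash
python3 - <<'E'
from h import *
w=grab('wrist')
o5=w['obs']; o4=dict(o5); o4['tool_pos']=np.array([.5336,.0734,.2488]); o4['tool_rot']=np.array([-2.904,-1.193,0])
d4=dict(w);d4['obs']=o4
y=np.radians(7.1)
def jig(X): 
    v=X[:,:2]-[.5326,.0734]; return (np.c_[v[:,0]*np.cos(y)+v[:,1]*np.sin(y),-v[:,0]*np.sin(y)+v[:,1]*np.cos(y)]*1000).round(1)
f4=lambda u:np.array(u)/1.6+[320,0]
f5=lambda u:(np.array(u)-[384,0])/1.6+[300,0]
print('w4 guide top',jig(plane(d4,f4([[200,318],[290,208],[375,105]]),.065)))
print('w5 guide top',jig(plane(w,f5([[763,52],[660,175],[555,300],[480,408]]),.065)))
print('w4 carton edge',jig(plane(d4,f4([[150,283],[370,20]]),.053)))
print('w5 carton edge',jig(plane(w,f5([[428,367],[725,5]]),.053)))
print('w4 jighole',jig(plane(d4,[[127,174],[352,328]],.008)))
# backstop in w4: plate top inner edge
print('w4 cw,hd',jig(plane(d4,[[283,303]],.111)),jig(plane(d4,[[281,101]],.149)),jig(plane(d4,[[282,243]],.130)))
E
```

```text
w4 guide top [[ 83.6 -90.1]
 [147.9 -87.2]
 [207.9 -86.5]]
w5 guide top [[232.  -77.5]
 [181.8 -77.5]
 [129.8 -78.5]
 [ 84.4 -84.6]]
w4 carton edge [[ 81.7 -64. ]
 [240.4 -63.6]]
w5 carton edge [[ 82.4 -63.7]
 [240.3 -61.8]]
w4 jighole [[ -72.9  126.9]
 [ -71.3 -144.2]]
w4 cw,hd [[-40.7 -29.5]] [[62.4 50.8]] [[0.1 2.5]]
```

```bash
python3 - <<'E'
from h import *
c=np.array([.5313,.0721]); p=np.array(monitor.get_obs()['tool_pos'][:2]); 
P=lambda a:c+.08*np.array([np.cos(np.radians(a)),np.sin(np.radians(a))])
print('; '.join('%.1f %.1f'%tuple((P(-30-k)-p)*1000) for k in range(8,97,8)))
p2=P(-126); print('; '.join('%.1f %.1f'%tuple((P(-126-k)-p2)*1000) for k in range(8,89,8)))
E
```

```text
-6.9 -10.2; -14.3 -18.5; -22.9 -25.7; -32.4 -31.6; -42.6 -36.1; -53.3 -39.2; -64.3 -40.7; -75.5 -40.7; -86.5 -39.2; -97.3 -36.1; -107.5 -31.6; -116.9 -25.7
-8.5 7.2; -16.0 15.5; -22.3 24.7; -27.2 34.8; -30.6 45.4; -32.5 56.4; -32.9 67.5; -31.8 78.6; -29.1 89.4; -24.9 99.8; -19.3 109.5
```

Emit:
arm_command:
  rows: "-6.9 -10.2 0 0 0 0; -14.3 -18.5 0 0 0 0; -22.9 -25.7 0 0 0 0; -32.4 -31.6 0 0 0 0; -42.6 -36.1 0 0 0 0; -53.3 -39.2 0 0 0 0; -64.3 -40.7 0 0 0 0; -75.5 -40.7 0 0 0 0; -86.5 -39.2 0 0 0 0; -97.3 -36.1 0 0 0 0; -107.5 -31.6 0 0 0 0; -116.9 -25.7 0 0 0 0"

```text
t: 20.58
tool_pos: [0.4837, 0.0072, 0.1784]
tool_rot: [-2.904, -1.192, 0.015]
contact_force: [-0.8, -4.5, 3.4]
opening: 0.0189
```

Emit:
arm_command:
  rows: "-8 7 0 0 0 0; -15.5 15.5 0 0 0 0; -21.8 24.7 0 0 0 0; -26.7 34.8 0 0 0 0; -30.1 45.4 0 0 0 0; -32 56.4 0 0 0 0; -32.4 67.5 0 0 0 0; -31.3 78.6 0 0 0 0; -28.6 89.4 0 0 0 0; -28.6 89.4 0 0 0 0"

```text
t: 21.82
tool_pos: [0.4547, 0.0978, 0.1782]
tool_rot: [-2.901, -1.194, 0.016]
contact_force: [-1.7, -0.5, 5.8]
opening: 0.0188
```

```bash
python3 - <<'E'
from h import *
st(); p=np.array(monitor.get_obs()['tool_pos'][:2])-[.5313,.0721]; print(np.hypot(*p),np.degrees(np.arctan2(p[1],p[0])))
E
```

```text
{'t': 21.825, 'q': [0.051, -0.223, 2.089, 0.001, 1.287, 0.841], 'tool_pos': [0.455, 0.098, 0.178], 'tool_rot': [-2.901, -1.194, 0.016], 'contact_force': [-1.669, -0.539, 5.789], 'wrist_torque': [-0.168, 0.117, -0.006], 'opening': 0.019}
0.08077126147203763 161.48083639288458
```

Emit:
arm_command:
  rows: "0 0 0 0 0 0; 0 0 0 0 0 0; 0 0 0 0 0 0; 0 0 0 0 0 0; 0 0 25 0 0 0; 0 0 70 0 0 0; 30 -4 92 0 0 0; 80 -10 92 0 0 0; 130 -16 92 0 0 0; 145 -18 92 0 0 0; 145 -18 92 0 0 0; 145 -18 92 0 0 0"
  jaw: 1

```text
t: 23.32
tool_pos: [0.5986, 0.08, 0.27]
tool_rot: [-2.901, -1.194, 0.017]
contact_force: [-0.3, -0.4, -0.0]
opening: 0.085
```

```bash
python3 - <<'E'
from h import *
st(); w=grab('wrist','w7.png');grab('scene','c7.png');grab('side','s7.png')
cv2.imwrite('pics/w7x.png',cv2.resize(w['frame'][0:300,160:560,::-1],(800,600),interpolation=cv2.INTER_CUBIC))
E
```

```text
{'t': 23.325, 'q': [0.01, 0.032, 1.692, 0.0, 1.43, 0.799], 'tool_pos': [0.599, 0.08, 0.27], 'tool_rot': [-2.901, -1.194, 0.017], 'contact_force': [-0.275, -0.436, -0.018], 'wrist_torque': [-0.008, -0.016, -0.042], 'opening': 0.085}
```

View pics/w7x.png

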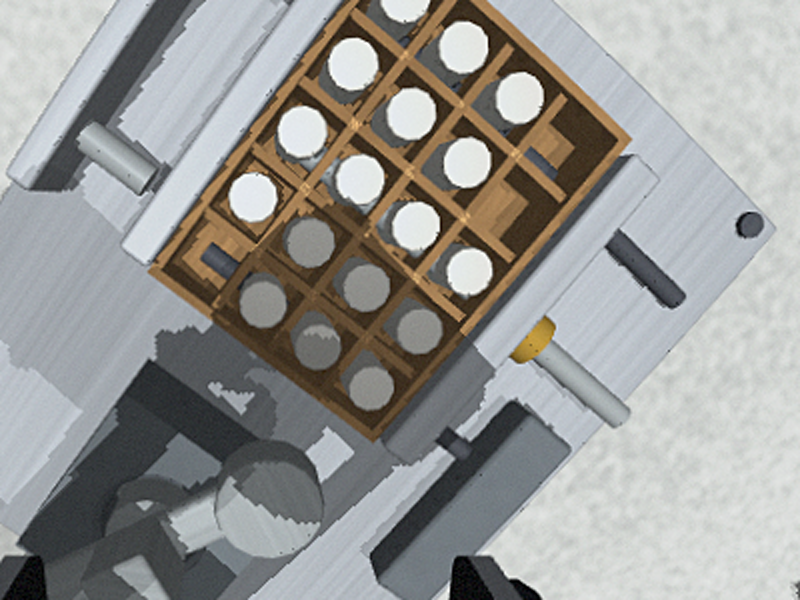

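```bash
python3 - <<'E'
from h import *
w=grab('wrist')
y=np.radians(7.1)
def jig(X): 
    v=X[:,:2]-[.5326,.0734]; return (np.c_[v[:,0]*np.cos(y)+v[:,1]*np.sin(y),-v[:,0]*np.sin(y)+v[:,1]*np.cos(y)]*1000).round(1).tolist()
f=lambda u:np.array(u)/2+[160,0]
print('guide',jig(plane(w,f([[628,160],[387,445]]),.065)))
print('carton-',jig(plane(w,f([[630,138],[375,440]]),.053)))
print('carton+',jig(plane(w,f([[150,268]]),.053)))
print('backstop inner',jig(plane(w,f([[152,262],[345,10]]),.065)))
print('backstop outer',jig(plane(w,f([[122,245],[290,20]]),.065)))
print('post inner',jig(plane(w,f([[45,188],[190,0]]),.065)))
print('hole',jig(plane(w,f([[750,223]]),.008)))
# sharpen: find intensity profile across the backstop in jig y at x=110..130
g=cv2.cvtColor(w['frame'],7).astype(np.float32)
def prof(d,g,x0,x1,y0,y1,z):
    ys=np.arange(y0,y1,.5); out=[]
    for x in np.arange(x0,x1,1.):
        X=np.c_[x*np.cos(y)-ys*np.sin(y)+532.6,x*np.sin(y)+ys*np.cos(y)+73.4,np.full(len(ys),z*1000)]/1000
        uv=proj(d,X).astype(np.float32); out.append(cv2.remap(g,uv[:,:1],uv[:,1:],1)[:,0])
    return ys,np.median(out,0)
for nm,a in(('bs',(95,140,50,105,.065)),('guide',(100,200,-85,-45,.065))):
    ys,p=prof(w,g,*a); dp=np.diff(p); i=np.argsort(-abs(dp))[:10]; print(nm,sorted((float(ys[k]+.25),int(dp[k])) for k in i))
E
```

```text
guide [[230.5, -54.5], [86.4, -56.0]]
carton- [[241.5, -53.6], [83.1, -54.9]]
carton+ [[83.1, 64.9]]
backstop inner [[87.3, 64.8], [202.0, 62.8]]
backstop outer [[85.5, 77.8], [187.2, 76.1]]
post inner [[85.2, 113.6], [170.9, 108.6]]
hole [[271.9, -143.9]]
bs [(57.25, -26), (60.75, 37), (61.25, 31), (64.25, -32), (65.75, 41), (66.25, 38), (66.75, 26), (78.25, -24), (78.75, -28), (81.75, 21)]
guide [(-73.25, -20), (-69.25, 16), (-55.25, -16), (-54.75, -27), (-54.25, -33), (-53.75, -24), (-50.25, 19), (-46.75, -25), (-46.25, -36), (-45.75, -17)]
```

```bash
python3 - <<'E'
from h import *
y=np.radians(7.1)
def prof(d,g,x0,x1,y0,y1,z):
    ys=np.arange(y0,y1,.25); out=[]
    for x in np.arange(x0,x1,1.):
        X=np.c_[x*np.cos(y)-ys*np.sin(y)+532.6,x*np.sin(y)+ys*np.cos(y)+73.4,np.full(len(ys),z*1000)]/1000
        uv=proj(d,X).astype(np.float32); out.append(cv2.remap(g,uv[:,:1],uv[:,1:],1)[:,0])
    return ys,np.median(out,0)
w=grab('wrist');o=dict(w['obs']);o['tool_pos']=np.array([.5336,.0734,.2488]); o['tool_rot']=np.array([-2.904,-1.193,0])
d4=dict(w);d4['obs']=o
def show(nm,d,im,a):
    ys,p=prof(d,im,*a); dp=p[4:]-p[:-4]
    pk=[k for k in range(1,len(dp)-1) if abs(dp[k])>25 and abs(dp[k])==max(abs(dp[max(0,k-4):k+5]))]
    print(nm,[(round(float(ys[k]+.5),2),int(dp[k])) for k in pk])
rd=lambda n:cv2.imread('pics/'+n,0).astype(np.float32)
show('w4 bs',d4,rd('w4.png'),(88,108,45,100,.065)); show('w7 bs',w,rd('w7.png'),(88,108,45,105,.065))
show('w4 carton-',d4,rd('w4.png'),(90,140,-75,-45,.053)); show('w7 c-',w,rd('w7.png'),(90,140,-75,-45,.053))
for c in('scene','side'):
    d=grab(c)
    n0,n1=('scene0.png','c7.png') if c=='scene' else ('side0.png','s7.png')
    for a in((100,220,45,100,.065),(130,200,-120,-40,.065)):
        show(c+' before',d,rd(n0),a);show(c+' now',d,rd(n1),a)
E
```

```text
w4 bs [(48.75, -30), (51.5, 76), (55.25, 38), (57.75, -76), (63.75, 82), (76.25, -53), (79.0, -58), (84.0, 82)]
w7 bs [(51.5, 43), (56.25, -45), (60.75, 70), (64.0, -46), (65.75, 80), (78.5, -54), (81.5, 27)]
w4 carton- [(-67.5, 67), (-64.25, -29), (-60.25, -68), (-56.0, 65), (-54.25, 66)]
w7 c- []
scene before []
scene now []
scene before []
scene now []
side before []
side now []
side before []
side now []
```

Differential check: the backstop's edge has moved about 2.1 mm and the guide estimate implies about 2.6 mm, so another 2.3 mm (17°) is needed. Regrip and turn.

Emit:
arm_command:
  rows: "-40 5 0 0 0 0; -95 12 0 0 0 0; -135 17 0 0 0 0; -144 18 -10 0 0 0; -144 18 -45 0 0 0; -144 18 -80 0 0 0; -144 18 -91 0 0 0; -144 18 -91 0 0 0"

```text
t: 24.68
tool_pos: [0.4554, 0.0978, 0.179]
tool_rot: [-2.901, -1.194, 0.017]
contact_force: [-0.3, 0.5, 0.0]
opening: 0.0854
```

Emit:
arm_command:
  rows: "0 0 0 0 0 0; 0 0 0 0 0 0; 0 0 0 0 0 0; 0 0 0 0 0 0; 0 0 0 0 0 0; 0 0 0 0 0 0"
  jaw: 0

```text
t: 25.42
tool_pos: [0.4556, 0.0978, 0.1796]
tool_rot: [-2.901, -1.194, 0.017]
contact_force: [-2.1, -0.1, 5.4]
opening: 0.019
```

Emit:
arm_command:
  rows: "1.5 4 0 0 0 0; 4 10 0 0 0 0; 7 16 0 0 0 0; 10.3 21.3 0 0 0 0; 10.3 21.3 0 0 0 0; 10.3 21.3 0 0 0 0"

```text
t: 26.18
tool_pos: [0.4662, 0.1193, 0.1796]
tool_rot: [-2.901, -1.194, 0.015]
contact_force: [-0.4, -2.2, 3.5]
opening: 0.0191
```

Emit:
arm_command:
  rows: "0 0 0 0 0 0; 0 0 0 0 0 0; 0 0 0 0 0 0; 0 0 0 0 0 0; 0 0 25 0 0 0; 0 0 70 0 0 0; 30 -10 92 0 0 0; 80 -25 92 0 0 0; 120 -36 92 0 0 0; 133 -40 92 0 0 0; 133 -40 92 0 0 0; 133 -40 92 0 0 0"
  jaw: 1

```text
t: 27.68
tool_pos: [0.5982, 0.0797, 0.2714]
tool_rot: [-2.9, -1.195, 0.016]
contact_force: [-0.7, 0.4, 0.0]
opening: 0.0854
```

```bash
python3 - <<'E'
from h import *
st()
y=np.radians(7.1)
def prof(d,g,x0,x1,y0,y1,z):
    ys=np.arange(y0,y1,.25); out=[]
    for x in np.arange(x0,x1,1.):
        X=np.c_[x*np.cos(y)-ys*np.sin(y)+532.6,x*np.sin(y)+ys*np.cos(y)+73.4,np.full(len(ys),z*1000)]/1000
        uv=proj(d,X).astype(np.float32); out.append(cv2.remap(g,uv[:,:1],uv[:,1:],1)[:,0])
    return ys,np.median(out,0)
w=grab('wrist','w8.png'); g=cv2.imread('pics/w8.png',0).astype(np.float32)
for nm,a in(('bs',(88,108,45,105,.065)),('guide',(100,200,-85,-45,.065))):
    ys,p=prof(w,g,*a); dp=p[4:]-p[:-4]
    print(nm,[(round(float(ys[k]+.5),2),int(dp[k])) for k in range(1,len(dp)-1) if abs(dp[k])>25 and abs(dp[k])==max(abs(dp[max(0,k-4):k+5]))])
cv2.imwrite('pics/w8x.png',cv2.resize(w['frame'][:,:,::-1],(800,600),interpolation=cv2.INTER_CUBIC))
E
```

```text
{'t': 27.675, 'q': [0.009, 0.029, 1.692, 0.001, 1.432, 0.798], 'tool_pos': [0.598, 0.08, 0.271], 'tool_rot': [-2.9, -1.195, 0.016], 'contact_force': [-0.654, 0.423, 0.012], 'wrist_torque': [0.009, -0.004, 0.032], 'opening': 0.085}
bs [(51.5, 40), (58.25, -39), (63.0, 69), (66.5, -55), (68.25, 81), (80.75, -55)]
guide [(-73.25, -41), (-66.75, 36), (-52.0, -65), (-47.75, 41)]
```

View pics/w8x.png

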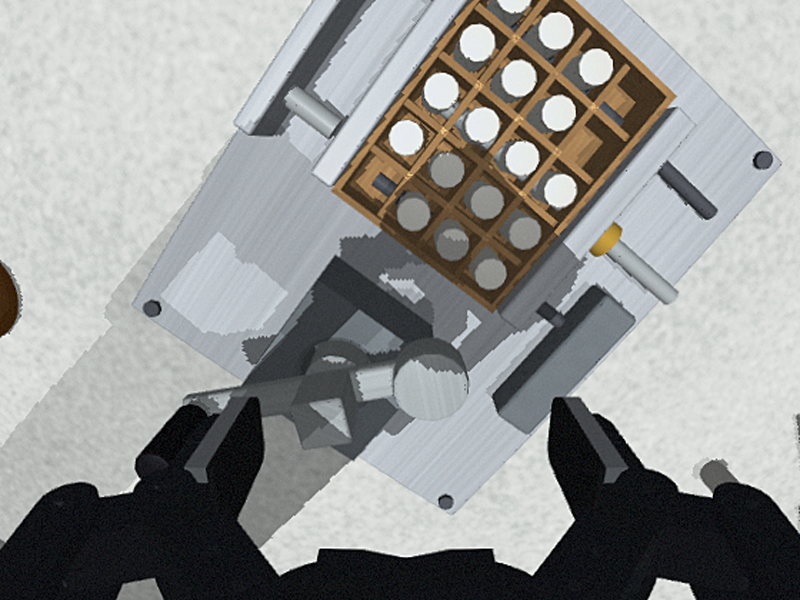

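The carton is tight between the guide and the backstop. The backstop edges read 68.25 and 80.75, against 63.75 and 76.25 when free, so it has given about 4.5 mm. The crank is seated in the well and the gripper is clear, so I'm handing in.

```bash
python3 - <<'E'
from h import *
print(workorder.finish_job()); st()
E
```

```text
the job is handed in; nothing more can be done
None
the job is handed in; nothing more can be done
```

The crank is in the well and fully home. The guide has pushed the carton against the backstop, which has given about 4.5–5 mm. The job was handed in at about 28 s with the gripper open and clear of everything.

- **Insertion:** I centred the hub by touching the well walls. With the drive's angle seen in the wrist picture, the crank engaged at once, so no feeling turn was needed. It went down 25 mm and stopped where the home height should be. Pressing never went above about 12 N, well under the 35 N limit.
- **Cranking:** I led the handle clockwise about 243°, let go to check, then regripped and turned about 17° more.
- **Checks that disagreed:**
  - At the first check, the backstop's own shift gave about 2.1 mm and the guide's position about 2.6 mm, and without camera correction up to 5 mm. I went by the lower figures and added the 17°.
  - At the end, the backstop's edges had moved 4.5 mm. The guide gave about 5 mm when I worked from crank angle and an assumed camera bias of about 2 mm.
- **Not measured:** The scene and side cameras gave no usable edges for a cross-check. I did not measure the bystanders or the green crank again at the end, but the arm never went near them at their height.

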